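Take the filter out of the coffee machine

TASK

The filter coffee machine needs its filter emptied, but a cup has been left on its lid. Take that cup off and set it gently down into the matching cup on the worktop so that the two are stacked, let go of it, then swing the lid up until it stands open by itself and draw the filter basket out by its handle. Finish while still holding the basket: keep it level and still, free of everything else, a few centimetres above the rim of the open food-waste caddy and over the middle of it, and leave the other things on the worktop where they are.

Things in the scene. Friction and masses are not known exactly. Their poses are not given: they have to be found in the camera images.
- cup: white handleless stacking cup, starts on the lid; loose, 0.11 to 0.22 kg, 75 mm tall, wall 3 mm, solid foot 26 mm thick. Outside 39 mm across at the foot, 56 mm at 50 mm height, then a straight collar 65 mm across from 53 mm up to the rim. Origin: centre of its underside, z up. Nested, it stands on the other cup's inner floor, origin 26 mm above the other's, its collar showing
- stack_cup: the matching cup (same shape and size), loose, upright on the worktop to the left or right of the machine. Origin: centre of its underside, z up; its rim is 75 mm above, inside diameter at the rim 59 mm
- machine: black two-cup filter coffee machine, fixed, 200 mm deep (x) by 170 mm wide (y) by 225 mm high, front to its -x, roughly facing the robot. Origin: centre of its underside, z up. Under the lid the head's top is at 212 mm; in it a round well 112 mm across, 66 mm deep (floor at 146 mm), centred at x = -30 mm. The rear 62 mm of the top is a fixed tank cover level with the lid
- lid (a joint): the hinged lid (flap) over the front part of the machine's top, 135 mm (front to back) by 170 mm by 12 mm with a rounded front edge, 0.12 kg; 0 = shut, its front rises as the value grows, 1.57 = upright, stop at 1.85 rad leaning back. The hinge is stiff and holds the lid wherever it is left; opening takes about 2 N at the handle. Its top is 225 mm above the worktop when shut
- lid_hinge (a point): middle of the lid's hinge line, which runs along the machine's y at 225 mm height, 37 mm behind the machine's origin; axes parallel to the machine's
- lid_grip (a point): middle of the lid's handle: a round steel bar 10 mm thick and 70 mm long, parallel to the hinge, on a post at each end (60 mm clear between the posts), its axis 20 mm above the lid's top, 120 mm in front of the hinge and 15 mm behind the lid's front edge. Axes move with the lid: x from front to hinge, z out of the lid's top
- basket: round steel filter basket (loose, about 0.12 kg) standing in the well under the lid: outside diameter 72 mm at the foot, 94 mm at the rim, 42 mm tall, open on top, wall 3 mm, with an arched handle across it. Origin: centre of its underside, z up
- basket_grip (a point): middle of the basket's handle: a round bar 10 mm thick that bridges the basket along the basket's x, level for 48 mm, its axis 60 mm above the basket's underside (18 mm above its rim; about 6 mm below the top of the head while in the well). Pinch it from above along the basket's y. Axes as the basket's
- caddy: open food-waste caddy: grey round pail, 160 mm across the rim, 128 mm at the foot, 120 mm tall, 0.7 kg, loose on the worktop on the other side of the machine from the matching cup. Origin: centre of its underside
- caddy_rim (a point): centre of the caddy's mouth, level with the rim, 120 mm above the worktop
- mug: bystander: blue mug with a handle, 80 mm across, 92 mm tall, origin centre of underside
- sugar_jar: bystander: glass jar with a wooden lid, 72 mm across, 85 mm tall, origin centre of underside
- coffee_tin: bystander: steel tin, 90 mm across, 135 mm tall, origin centre of underside
- milk_jug: bystander: small steel milk jug with a handle, 80 mm across, 98 mm tall, origin centre of underside
- pepper_mill: bystander: turned wooden pepper mill, 56 mm across, 158 mm tall, origin centre of underside
- teaspoon: bystander: steel spoon, 140 mm long, lying in front of the machine
Not all that is in view belongs to the job. What is shaped like the cup but orange is not meant.

How it is judged (in metres and radians):
On the way, in this order (a step that is already met when the one before it is completed fails the run):
1. the cup from the lid stands nested in the matching cup, released, both upright, the lid still shut (horizontal distance between cup and stack_cup below 0.006 m and z of cup in the frame of stack_cup between 0.02 and 0.033 m and angle between stack_cup's own z axis and vertical below 0.1 rad and angle between cup's own z axis and vertical below 0.12 rad and contact force between the fingers and cup below 0.1 N and value of joint lid below 0.15 rad), for 0.2 s.
2. the lid is swung up and stands open, the basket still in its well (value of joint lid above 1.3 rad and z of basket in the frame of machine below 0.16 m), for 0.2 s.
3. the basket is drawn out of the well, in the fingers (z of basket in the frame of machine above 0.205 m and contact force between the fingers and basket above 0.5 N), for 0.1 s.
At the end, for the whole second after the job is handed in: Basket gripped, still and level (0.25 rad) within 35 mm of the caddy's middle, underside 8 to 120 mm above its rim, touching nothing else; lid open by itself beyond 1.3 rad; the two cups nested upright on the worktop (centred within 6 mm, upper one 20 to 33 mm above the lower) (contact force between the fingers and basket above 0.5 N and contact force between basket and machine below 0.1 N and contact force between basket and caddy below 0.1 N and horizontal distance between basket and caddy_rim below 0.035 m and z of basket in the frame of caddy_rim between 0.008 and 0.12 m and angle between basket's own z axis and vertical below 0.25 rad and linear speed of basket below 0.04 m/s and value of joint lid above 1.3 rad and contact force between each of the arm, the fingers and machine below 0.2 N and horizontal distance between cup and stack_cup below 0.006 m and z of cup in the frame of stack_cup between 0.02 and 0.033 m and angle between stack_cup's own z axis and vertical below 0.1 rad and angle between cup's own z axis and vertical below 0.12 rad and height (world z) of stack_cup below 0.01 m); the arm keeps its last pose, push and grip.
It fails at once if a cup is tipped over (angle between any of cup, stack_cup's own z axis and vertical above 0.8 rad).
It fails at once if the cup is dropped (falls free faster than 0.5 m/s) (contact force between the fingers and cup below 0.05 N and linear speed of cup above 0.5 m/s).
It fails at once if the caddy or the standing cup is knocked away (more than 40 mm) (distance of any of caddy, stack_cup from where it was at the start of the episode above 0.04 m).
It fails at once if a bystander is disturbed (moved more than 30 mm) (distance of any of mug, sugar_jar, coffee_tin, milk_jug, pepper_mill, teaspoon from where it was at the start of the episode above 0.03 m).
It also fails if it takes over 72 s, if anything falls off the work surface, if the arm or the gripper's body presses on something with over 40 N, if the wrist force passes 120 N, or if a joint passes its speed limit or range.

ROBOT

A 6-joint arm with a two-finger parallel gripper is mounted at the origin on the work surface. World frame = base frame: x ahead of the robot, y to its left, z up, the work surface at z = 0. Lengths are in mm, angles in rad, forces in N, time in s.
With the tool pointing down it reaches from about 375 to 925 mm from the base axis. Payload 5.7 kg.
Tool frame: the origin (TCP) lies at the very end of the fingers, on their centre line; the grasp point (between the pads) lies 19 mm behind it; z points along the fingers, y is the direction in which the jaws open and shut (so a half turn about z gives the same grasp; the last joint's range is limited). The gripper opens to 88 mm and grips with 3 to 60 N. Pads are 20 mm wide; open, the fingers measure 115 mm over their backs; the gripper's body (75 mm by 178 mm) begins 61 mm behind the grasp point.
Start: joints at [1.176, 0.359, 1.51, -0, 1.272, -0.115], TCP at [165.691, 576.636, 222.623] pointing down, gripper open.
Joint ranges: [-2.97, 2.97], [-1.01, 2.36], [0.21, 2.38], [-0.96, 4.11], [0.2, 2.71], [-2.98, 2.98]. Speed limits (rad/s): [2.39, 2.39, 3.14, 3.14, 3.14, 3.14].

INTERFACE

Orientations are given as a unit quaternion [w, x, y, z].
In Python, from station import manip gives the robot as it stands. The module is installed in compiled form; this text tells all that it offers.
- The arm moves only by the tool drive_tool, never from a script. Its argument "steps" is one flat list of numbers, 7 for each row, row after row: the finger opening in cm, from 0 to 8.78, then the shift along the tool's x, y, z in cm, then the turn, a rotation vector about the tool's x, y, z in rad. A call has exactly 5 rows; each row is the pose to reach, as a shift and turn from the pose measured when the call began, along the tool's axes at that moment; what a row does not reach only later rows make up. A row lasts 1/12 s, in which the tool goes at most 41.7 mm and 7.16 degrees, less where a joint would pass 70% of its speed; a pose out of reach is approached as far as the arm can. A call with a gripper value outside its range is refused whole. The fingers move at their own pace and stop on an object; the grip force is fixed at half the most. Time passes only in rows, so rows that repeat a pose let the fingers close, or fill a call up. It gives the time, the measured TCP pose, the force and the opening at its end, in the units of the state.
- manip.get_state(): the state, without advancing time (a new reading comes with each control period).
- manip.snapshot(name): name is "side" or "top"; returns a dict with "color" (480x640x3 uint8, red, green, blue), "z_map" (480x640 float32, mm along the optical axis (not along the pixel's ray), 0 where there is no reading), "mtx" (3x3 intrinsics, pixels), "R" (3x3) and "t" (3): a world point X has camera coordinates R X + t. Camera axes: x right, y down, z forward; pixel columns grow to the right and rows downward; lengths in mm; the calibration is good to about 2 mm. A picture is of the moment at which its call begins.
- manip.sign_off(): hands the job in, once; it reports no verdict.
The state is a dict: "t": time; "joint_pos": joint angles; "qvel": joint speeds; "tau": joint torques, N m; "eef_pos": TCP position; "eef_rot": TCP orientation; "force": force on the tool from outside, world axes, zero at the start; "wrist_torque": the same for the moment, N m; "gripper_width": opening from 0.0 (shut) to 1.0 (fully open).
Only numpy, scipy, OpenCV 4.12 (cv2) and the standard library are available. Lean on these libraries where they do the work, as an engineer would, in place of code of your own. Each camera call takes 0.05 s, during which the arm holds its last target. There are 200 camera calls.

## Working session

There is one attempt and no reset: what is moved stays moved. The work goes in short steps, Python scripts to look and compute and a tool call to move; the robot and the scene stay as the last step left them, time stands still between calls to the robot, and variables do not carry over. Pictures are saved under pics/ and viewed, about 8 in all and at most 12, crops included, and the job is handed in when it is done.

Besides the shell and the picture viewer there is one more tool, called after "Request:" as name(argument=value, ...) on one line, values as JSON. drive_tool: Moves the arm, as the interface text tells. Its arguments: {"type":"object","properties":{"steps":{"type":"array","items":{"type":"number"}}},"required":["steps"]}

```bash
mkdir -p pics; python3 - <<'E'
from station import manip
import cv2,numpy as np
s=manip.get_state();print(s)
for n in("side","top"):
    d=manip.snapshot(n);cv2.imwrite(f"pics/{n}0.png",d["color"][:,:,::-1]);np.savez(f"{n}0.npz",**d)
    print(n,d["mtx"].tolist(),d["R"].round(3).tolist(),d["t"], (-d["R"].T@d["t"]).round())
E
```

```text
{'t': 0.0, 'joint_pos': array([ 1.17587056e+00,  3.59481223e-01,  1.51144266e+00,  8.36365181e-06,
        1.27250197e+00, -1.15100462e-01]), 'qvel': array([ 4.14115701e-04,  1.53701414e-03,  7.94771083e-04, -4.63676138e-04,
       -7.27017636e-05,  8.30618770e-04]), 'tau': array([ 1.18520122e-03, -5.15378952e+01, -2.70722508e+01,  6.75730594e-02,
        3.49048397e-02, -1.49422049e-04]), 'eef_pos': array([165.446089  , 576.01012052, 221.81987147]), 'eef_rot': array([-2.35086392e-04,  1.39457785e-01,  9.90227593e-01, -8.85948438e-04]), 'force': array([ 0.0345755 , -0.44903561,  0.34449555]), 'wrist_torque': array([-0.02696756, -0.04945646, -0.02487813]), 'gripper_width': 0.9987388301801775}
side [[473.13929904347026, 0.0, 317.06470692558753], [0.0, 473.13929904347026, 237.72817116545104], [0.0, 0.0, 1.0]] [[0.892, -0.452, 0.013], [-0.323, -0.656, -0.682], [0.317, 0.604, -0.731]] [-498.30522444  255.09168896 1012.21615178] [ 206. -669.  921.]
top [[524.2680780790965, 0.0, 314.8077249791525], [0.0, 524.2680780790965, 241.62432961751102], [0.0, 0.0, 1.0]] [[-0.01, -1.0, -0.012], [-0.992, 0.011, -0.128], [0.128, 0.01, -0.992]] [ -23.08514609  529.01157172 1391.76868905] [ 347.  -43. 1448.]
```

View pics/side0.png

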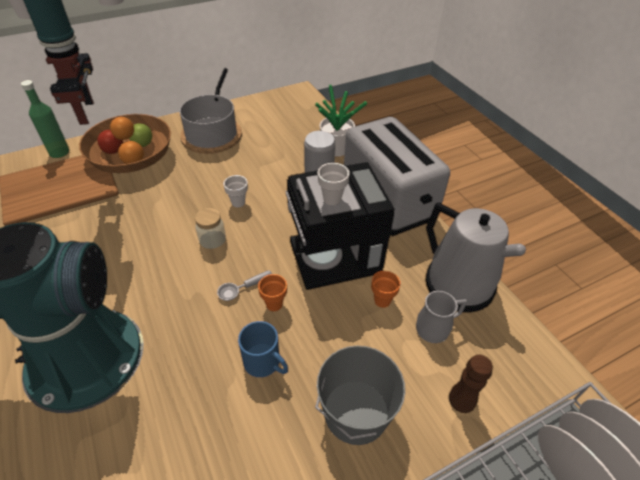

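View pics/top0.png

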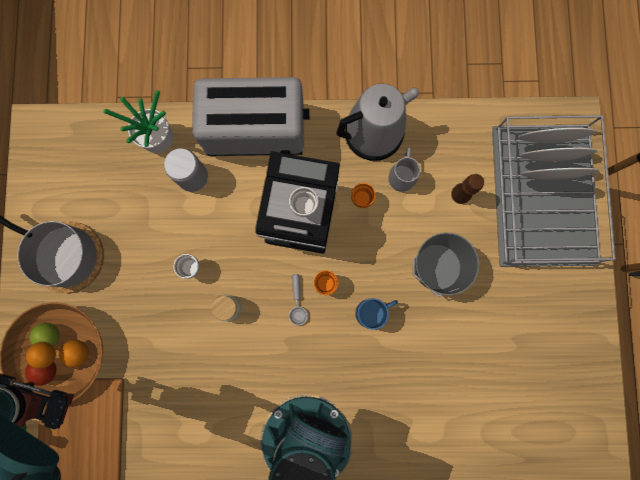

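Top view: the cup is on the lid at about (304,203), the lid handle at (292,232), the matching cup at (186,267) and the caddy at (447,264). The orange decoys are at (326,283) and (363,196). The side view agrees: cup (333,185), matching cup (237,190), caddy (360,395).

```bash
cat > h.py <<'E'
import numpy as np,cv2
from scipy.optimize import least_squares
def cloud(d):
    z=d["z_map"].astype(float);K=d["mtx"];v,u=np.mgrid[:480,:640]
    c=np.stack([(u-K[0,2])/K[0,0]*z,(v-K[1,2])/K[1,1]*z,z],-1)
    P=(c-d["t"])@d["R"]; P[z==0]=np.nan; return P
def sel(P,xy,r,z0,z1):
    Q=P.reshape(-1,3);return Q[(np.hypot(*(Q[:,:2]-xy).T)<r)&(Q[:,2]>z0)&(Q[:,2]<z1)]
def circ(Q,R):
    f=least_squares(lambda p:np.hypot(Q[:,0]-p[0],Q[:,1]-p[1])-R,Q[:,:2].mean(0),loss="soft_l1",f_scale=1.5)
    return f.x.round(1),len(Q),np.abs(f.fun).mean().round(2)
E
python3 - <<'E'
from h import *
D={n:dict(np.load(n+"0.npz")) for n in("top","side")}
C={n:cloud(d) for n,d in D.items()}
P=C["top"]
for n,(u,v) in dict(cup=(304,203),stack=(186,267),caddy=(447,264),mug=(371,314),jar=(228,308),tin=(183,165),or1=(326,283),or2=(363,196),jug=(404,175),mill=(470,187),bowl=(55,335)).items():
    q=P[v-3:v+4,u-3:u+4].reshape(-1,3);print(n,np.nanmedian(q,0).round(0))
for n in C:
    c=np.nanmedian(P[200:207,301:308].reshape(-1,3),0)[:2]
    print(n,"cup",circ(sel(C[n],c,60,294,306),31))
    c=np.nanmedian(P[264:270,183:190].reshape(-1,3),0)[:2]
    print(n,"stack",circ(sel(C[n],c,60,69,81),31))
    c=np.nanmedian(P[260:268,443:450].reshape(-1,3),0)[:2]
    print(n,"caddy",circ(sel(C[n],c,120,114,126),79))
    c=np.nanmedian(P[200:207,301:308].reshape(-1,3),0)[:2]
    Q=sel(C[n],c,160,205,236);print(np.nanmedian(Q[:,2]))
    print(n,"top rect",cv2.minAreaRect(Q[:,:2].astype(np.float32)))
    H=sel(C[n],c,160,238,258);H=H[H[:,0]<c[0]-25];
    if len(H)>2: print("handle",H.mean(0).round(1),len(H),cv2.minAreaRect(H[:,:2].astype(np.float32)))
E
```

```text
cup [591.  -7. 251.]
stack [464. 323.  25.]
caddy [ 466. -391.    4.]
mug [ 332. -179.    4.]
jar [352. 197.  84.]
tin [719. 309. 134.]
or1 [417. -58.  25.]
or2 [ 656. -163.   25.]
jug [ 719. -281.    4.]
mill [ 650. -425.  144.]
bowl [286. 658.  54.]
top cup (array([586.8,  -5.9]), 138, np.float64(0.9))
top stack (array([463.8, 312.8]), 93, np.float64(1.0))
top caddy (array([ 459.2, -362.4]), 320, np.float64(1.79))
224.64118771433746
top top rect ((613.9542236328125, 10.972084045410156), (170.49928283691406, 202.1470947265625), 79.02043914794922)
handle [530.9  26.1 248.5] 145 ((531.6598510742188, 26.520179748535156), (76.62464904785156, 10.673596382141113), 79.2890625)
side cup (array([588.4,  -7.2]), 210, np.float64(1.06))
side stack (array([465.6, 311.8]), 124, np.float64(1.58))
side caddy (array([ 459.9, -364.7]), 713, np.float64(1.8))
225.2904476700744
side top rect ((614.8411254882812, 9.273445129394531), (174.375, 200.81198120117188), 79.11408996582031)
handle [533.1  18.1 248.4] 139 ((549.771728515625, 22.1220703125), (81.03617858886719, 43.53953170776367), 79.4619140625)
```

```bash
cat >> h.py <<'E'
from scipy.spatial.transform import Rotation as Ro
def pose():
    from station import manip
    s=manip.get_state();return s,Ro.from_quat(np.roll(s["eef_rot"],-1))
def rel(*targets,dirs=()):
    s,R=pose();print("t",s["t"].__round__(2),"tcp",s["eef_pos"].round(1),"F",s["force"].round(1),"w",round(8.78*s["gripper_width"],2),"q",s["joint_pos"].round(2))
    print("axes x,y,z:",R.as_matrix().T.round(3).tolist())
    for p in targets: print(p,"-> shift cm",(R.inv().apply(np.array(p)-s["eef_pos"])/10).round(2))
    for d in dirs: # turn to bring tool axes: z down, y along horizontal dir d (either sign)
        for sg in(1,-1):
            y=sg*np.r_[d,0]/np.hypot(*d);z=np.array([0,0,-1.]);x=np.cross(y,z)
            print("turn",(R.inv()*Ro.from_matrix(np.stack([x,y,z],1))).as_rotvec().round(3))
E
python3 -c "
from h import *
rel((165,576,375),(587.5,-6.5,375),(587.5,-6.5,277))"
```

```text
t 0.1 tcp [165.5 576.1 221.9] F [-1.4 -0.1 -0. ] w 8.75 q [ 1.18  0.36  1.51  0.    1.27 -0.12]
axes x,y,z: [[-0.961, 0.276, 0.0], [0.276, 0.961, -0.002], [-0.001, -0.002, -1.0]]
(165, 576, 375) -> shift cm [  0.04  -0.05 -15.31]
(587.5, -6.5, 375) -> shift cm [-56.65 -44.36 -15.25]
(587.5, -6.5, 277) -> shift cm [-56.65 -44.35  -5.45]
```

Request:
drive_tool(steps=[8.7, 0, 0, -4, 0, 0, 0, 8.7, -1, -1, -8, 0, 0, 0, 8.7, -3, -2.4, -11.5, 0, 0, 0, 8.7, -6, -4.7, -14.5, 0, 0, 0, 8.7, -9, -7, -15.3, 0, 0, 0])

```text
t: 0.52
eef_pos: [230.8, 488.9, 377.5]
eef_rot: [0.001, 0.138, 0.99, 0.002]
force: [0.9, 0.3, 1.1]
gripper_width: 0.99
```

Request:
drive_tool(steps=[8.7, -3.2, -2.5, 0, 0, 0, 0, 8.7, -6.4, -5, 0, 0, 0, 0, 8.7, -9.6, -7.5, 0, 0, 0, 0, 8.7, -12.8, -10, 0, 0, 0, 0, 8.7, -16, -12.5, 0, 0, 0, 0])

```text
t: 0.93
eef_pos: [350.8, 323.1, 377.0]
eef_rot: [0.001, 0.138, 0.99, 0.002]
force: [1.1, 0.1, 0.0]
gripper_width: 0.99
```

Request:
drive_tool(steps=[8.7, -3.2, -2.5, 0, 0, 0, 0, 8.7, -6.4, -5, 0, 0, 0, 0, 8.7, -9.6, -7.5, 0, 0, 0, 0, 8.7, -12.8, -10, 0, 0, 0, 0, 8.7, -16, -12.5, 0, 0, 0, 0])

```text
t: 1.35
eef_pos: [471.0, 157.1, 376.4]
eef_rot: [0.0, 0.138, 0.99, 0.002]
force: [-0.3, 1.3, 0.2]
gripper_width: 0.991
```

```bash
python3 -c "
from h import *
rel((587.5,-6.5,375),(587.5,-6.5,277))"
```

```text
t 1.35 tcp [471.  157.1 376.4] F [-0.3  1.3  0.2] w 8.7 q [ 0.18  0.1   1.49  0.    1.56 -1.11]
axes x,y,z: [[-0.962, 0.274, -0.0], [0.274, 0.962, 0.004], [0.001, 0.004, -1.0]]
(587.5, -6.5, 375) -> shift cm [-15.68 -12.55   0.1 ]
(587.5, -6.5, 277) -> shift cm [-15.68 -12.59   9.9 ]
```

Request:
drive_tool(steps=[8.7, -3.7, -3, 0, 0, 0, 0, 8.7, -7.4, -6, 0, 0, 0, 0, 8.7, -11.1, -9, 0, 0, 0, 0, 8.7, -14.2, -11.4, 0, 0, 0, 0, 8.7, -15.7, -12.6, 0, 0, 0, 0])

```text
t: 1.77
eef_pos: [588.5, -9.6, 375.5]
eef_rot: [0.0, 0.139, 0.99, 0.002]
force: [-0.4, 0.4, 0.0]
gripper_width: 0.992
```

Request:
drive_tool(steps=[8.7, 0, 0, 2.2, 0, 0, 0, 8.7, 0, 0, 4.4, 0, 0, 0, 8.7, 0, 0, 6.6, 0, 0, 0, 8.7, 0, 0, 8.8, 0, 0, 0, 8.7, 0, 0, 9.6, 0, 0, 0])

```text
t: 2.18
eef_pos: [586.4, -9.2, 275.7]
eef_rot: [-0.003, 0.139, 0.99, 0.002]
force: [-0.9, -0.4, -0.3]
gripper_width: 0.989
```

```bash
python3 -c "
from h import *
from station import manip
rel((587.5,-6.5,277))
d=manip.snapshot('side');cv2.imwrite('pics/side1.png',cv2.resize(d['color'][110:290,220:440,::-1],None,fx=3,fy=3))"
```

```text
t 2.18 tcp [586.4  -9.2 275.7] F [-0.9 -0.4 -0.3] w 8.68 q [-0.14  0.3   1.46  0.    1.38 -1.43]
axes x,y,z: [[-0.961, 0.275, 0.006], [0.275, 0.961, 0.003], [-0.005, 0.004, -1.0]]
(587.5, -6.5, 277) -> shift cm [-0.03  0.29 -0.13]
```

View pics/side1.png

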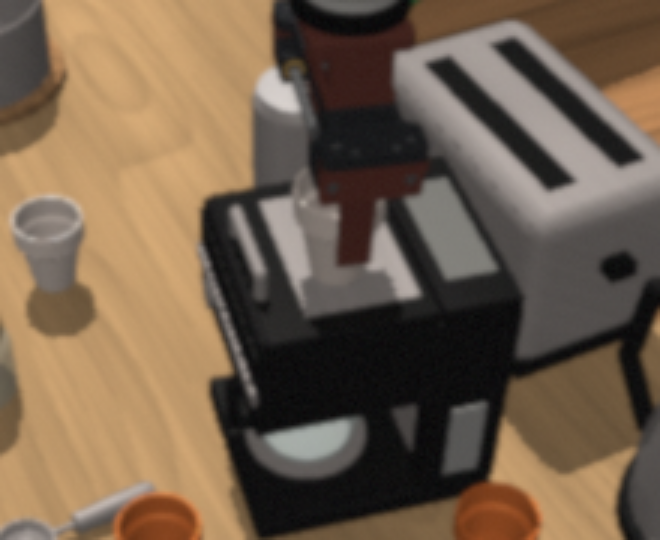

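The crop shows the fingers straddling the cup's collar at about (340,230), with the near finger in front of it. I'll centre and close.

Request:
drive_tool(steps=[8.7, 0, 0.3, -0.2, 0, 0, 0, 7, 0, 0.3, -0.2, 0, 0, 0, 5.5, 0, 0.3, -0.2, 0, 0, 0, 5.5, 0, 0.3, -0.2, 0, 0, 0, 5.5, 0, 0.3, -0.2, 0, 0, 0])

```text
t: 2.65
eef_pos: [587.7, -6.2, 278.7]
eef_rot: [-0.002, 0.139, 0.99, 0.002]
force: [0.1, 0.0, 3.5]
gripper_width: 0.735
```

Request:
drive_tool(steps=[5.5, 0, 0, 0, 0, 0, 0, 5.5, 0, 0, -1, 0, 0, 0, 5.5, 0, 0, -2.5, 0, 0, 0, 5.5, 0, 0, -4.5, 0, 0, 0, 5.5, 0, 0, -6, 0, 0, 0])

```text
t: 3.07
eef_pos: [588.0, -6.5, 340.6]
eef_rot: [-0.002, 0.139, 0.99, 0.002]
force: [0.5, 0.3, -2.0]
gripper_width: 0.738
```

```bash
python3 - <<'E'
from h import *
from station import manip
rel((464.5,312.3,340))
s,R=pose();z=s["eef_pos"][2]
d=manip.snapshot('side');P=cloud(d);np.savez("side2.npz",**d)
for n in("side","top"):
    d=manip.snapshot(n);P=cloud(d);Q=sel(P,s["eef_pos"][:2],45,z+5,z+30)
    hsv=cv2.cvtColor(d["color"],cv2.COLOR_RGB2HSV).reshape(-1,3)
    F=P.reshape(-1,3);m=(np.hypot(*(F[:,:2]-s["eef_pos"][:2]).T)<40)&(F[:,2]>z-60)&(F[:,2]<z+30)&(hsv[:,1]<50)&(hsv[:,2]>90)
    G=F[m];print(n,len(G),G.mean(0).round(1) if len(G) else "", np.percentile(G[:,2],[2,98]).round(1) if len(G) else "")
    # collar fit: points just above tcp
    C=G[(G[:,2]>z+6)&(G[:,2]<z+20)];
    if len(C)>8: print(circ(C,32.5))
    cv2.imwrite(f'pics/{n}2.png',cv2.resize(d['color'][100:280,220:440,::-1],None,fx=3,fy=3))
E
```

```text
t 3.07 tcp [588.   -6.5 340.6] F [ 0.5  0.3 -2. ] w 6.48 q [-0.13  0.26  1.36  0.    1.52 -1.42]
axes x,y,z: [[-0.962, 0.275, 0.004], [0.275, 0.962, 0.003], [-0.003, 0.004, -1.0]]
(464.5, 312.3, 340) -> shift cm [20.63 27.26  0.22]
side 628 [580.3 -13.8 335. ] [292.9 365.7]
(array([591.1,  -7.4]), 153, np.float64(1.5))
top 190 [571.2  -0.  335.1] [311.3 364.3]
(array([589.5,  -6.4]), 32, np.float64(0.47))
```

Request:
drive_tool(steps=[5.5, 1, 1.3, 0, 0, 0, 0, 5.5, 2.8, 3.7, 0, 0, 0, 0, 5.5, 4.8, 6.3, 0, 0, 0, 0, 5.5, 6.8, 9, 0, 0, 0, 0, 5.5, 8.8, 11.6, 0, 0, 0, 0])

```text
t: 3.63
eef_pos: [534.0, 130.9, 339.4]
eef_rot: [-0.002, 0.139, 0.99, 0.002]
force: [-0.1, 0.1, -1.4]
gripper_width: 0.73
```

Request:
drive_tool(steps=[5.5, 2, 2.6, 0, 0, 0, 0, 5.5, 4, 5.3, 0, 0, 0, 0, 5.5, 6, 8, 0, 0, 0, 0, 5.5, 8, 10.6, 0, 0, 0, 0, 5.5, 10, 13.2, 0, 0, 0, 0])

```text
t: 4.05
eef_pos: [471.8, 286.9, 338.8]
eef_rot: [-0.003, 0.139, 0.99, 0.001]
force: [-0.1, 0.3, -2.9]
gripper_width: 0.735
```

```bash
python3 -c "
from h import *
rel((463.2,312.5,340),(463.2,312.5,150))"
```

```text
t 4.05 tcp [471.8 286.9 338.8] F [-0.1  0.3 -2.9] w 6.45 q [ 0.42  0.21  1.44  0.01  1.5  -0.88]
axes x,y,z: [[-0.961, 0.275, 0.006], [0.275, 0.961, 0.001], [-0.006, 0.003, -1.0]]
(463.2, 312.5, 340) -> shift cm [ 1.53  2.23 -0.1 ]
(463.2, 312.5, 150) -> shift cm [ 1.41  2.2  18.9 ]
```

Request:
drive_tool(steps=[5.5, 1, 1.5, 1, 0, 0, 0, 5.5, 1.5, 2.2, 3, 0, 0, 0, 5.5, 1.5, 2.2, 6, 0, 0, 0, 5.5, 1.5, 2.2, 9, 0, 0, 0, 5.5, 1.5, 2.2, 12, 0, 0, 0])

```text
t: 4.47
eef_pos: [460.9, 313.0, 216.9]
eef_rot: [-0.004, 0.138, 0.99, 0.001]
force: [-0.1, -0.6, -1.8]
gripper_width: 0.734
```

Request:
drive_tool(steps=[5.5, 0, 0, 2.5, 0, 0, 0, 5.5, 0, 0, 4.5, 0, 0, 0, 5.5, 0, 0, 6, 0, 0, 0, 5.5, 0, 0, 6.8, 0, 0, 0, 5.5, 0, 0, 6.8, 0, 0, 0])

```text
t: 4.88
eef_pos: [457.8, 312.5, 146.3]
eef_rot: [-0.006, 0.138, 0.99, -0.001]
force: [-0.4, 0.6, -1.4]
gripper_width: 0.734
```

```bash
python3 - <<'E'
from h import *
from station import manip
rel((463.2,312.5,150))
s,R=pose();p=s["eef_pos"];z=p[2]
for n in("side","top"):
    d=manip.snapshot(n);F=cloud(d).reshape(-1,3)
    hsv=cv2.cvtColor(d["color"],cv2.COLOR_RGB2HSV).reshape(-1,3)
    m=(np.hypot(*(F[:,:2]-p[:2]).T)<45)&(hsv[:,1]<60)&(hsv[:,2]>80)
    G=F[m]
    for nm,a,b in(("cup",z+3,z+20),("stack",57,73)):
        C=G[(G[:,2]>a)&(G[:,2]<b)]
        if len(C)>8: print(n,nm,circ(C,32.5))
    u,v=(d["mtx"]@(d["R"]@p+d["t"]))[:2]/(d["R"]@p+d["t"])[2];u,v=int(u),int(v)
    cv2.imwrite(f'pics/{n}3.png',cv2.resize(d['color'][max(v-50,0):v+60,u-60:u+60,::-1],None,fx=4,fy=4,interpolation=cv2.INTER_CUBIC))
E
python3 -c "
import cv2,numpy as np
a=cv2.imread('pics/side3.png');b=cv2.imread('pics/top3.png')
a=cv2.resize(a,(400,367));b=cv2.resize(b,(400,367));cv2.imwrite('pics/both3.png',np.hstack([a,b]))"
```

```text
t 4.88 tcp [457.8 312.5 146.3] F [-0.4  0.6 -1.4] w 6.44 q [ 0.47  0.38  1.69  0.01  1.08 -0.83]
axes x,y,z: [[-0.962, 0.273, 0.012], [0.273, 0.962, -0.003], [-0.012, 0.0, -1.0]]
(463.2, 312.5, 150) -> shift cm [-0.51  0.15 -0.38]
side cup (array([459.6, 312.1]), 92, np.float64(1.99))
side stack (array([465.9, 312.5]), 133, np.float64(1.98))
```

View pics/both3.png

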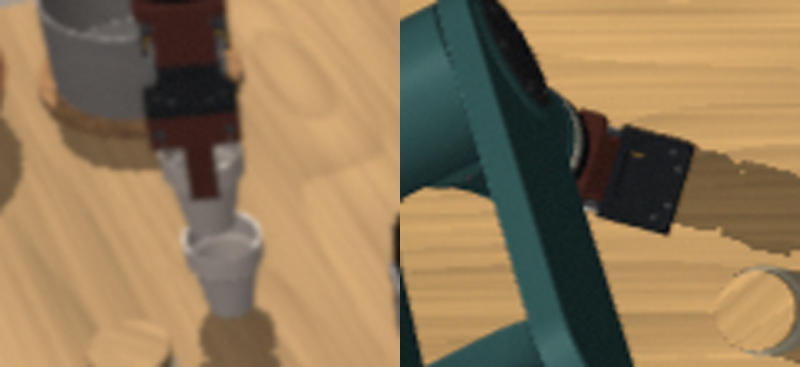

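The left panel (side view) shows the cup hanging just above the matching cup's rim (220,240), a few mm too close to the robot. In the right panel (top view) the arm hides both cups. I'll shift about 6 mm and level the tool.

```bash
python3 -c "
from h import *
rel((463.6,312.4,143),(463.6,312.4,82),dirs=[(0.275,0.962)])"
```

```text
t 4.98 tcp [460.  313.3 148.9] F [-0.1  0.6 -1.4] w 6.44 q [ 0.47  0.38  1.69  0.01  1.08 -0.83]
axes x,y,z: [[-0.962, 0.274, 0.008], [0.274, 0.962, 0.0], [-0.008, 0.003, -1.0]]
(463.6, 312.4, 143) -> shift cm [-0.37  0.01  0.58]
(463.6, 312.4, 82) -> shift cm [-0.42  0.01  6.68]
turn [ 0.    -0.008  0.001]
turn [ 0.013  0.    -3.14 ]
```

Request:
drive_tool(steps=[5.5, -0.35, 0, 0, 0, -0.008, 0, 5.5, -0.35, 0, 0.5, 0, -0.008, 0, 5.5, -0.35, 0, 0.5, 0, -0.008, 0, 5.5, -0.35, 0, 0.5, 0, -0.008, 0, 5.5, -0.35, 0, 0.5, 0, -0.008, 0])

```text
t: 5.4
eef_pos: [463.5, 312.4, 144.1]
eef_rot: [0.0, 0.138, 0.99, 0.0]
force: [-0.6, 1.0, -2.7]
gripper_width: 0.74
```

```bash
python3 - <<'E'
from h import *
from station import manip
rel((463.5,312.4,120),(463.5,312.4,82),dirs=[(0.275,0.962)])
s,R=pose();p=s["eef_pos"];z=p[2]
for n in("side",):
    d=manip.snapshot(n);F=cloud(d).reshape(-1,3)
    hsv=cv2.cvtColor(d["color"],cv2.COLOR_RGB2HSV).reshape(-1,3)
    m=(np.hypot(*(F[:,:2]-p[:2]).T)<45)&(hsv[:,1]<60)&(hsv[:,2]>80)
    G=F[m]
    for nm,a,b in(("cup",z+3,z+20),("stack",57,73)):
        C=G[(G[:,2]>a)&(G[:,2]<b)]
        if len(C)>8: print(n,nm,circ(C,32.5))
E
```

```text
t 5.4 tcp [463.5 312.4 144.1] F [-0.6  1.  -2.7] w 6.49 q [ 0.47  0.38  1.69  0.    1.07 -0.82]
axes x,y,z: [[-0.962, 0.274, -0.0], [0.274, 0.962, 0.001], [0.0, 0.001, -1.0]]
(463.5, 312.4, 120) -> shift cm [-0.   -0.    2.41]
(463.5, 312.4, 82) -> shift cm [-0.   -0.    6.21]
turn [0.001 0.    0.001]
turn [-0.00e+00  1.00e-03 -3.14e+00]
side cup (array([465.7, 312.4]), 89, np.float64(1.86))
side stack (array([465.9, 312.2]), 147, np.float64(1.89))
```

Request:
drive_tool(steps=[5.5, 0, 0, 1.2, 0, 0, 0, 5.5, 0, 0, 2.4, 0, 0, 0, 5.5, 0, 0, 3.6, 0, 0, 0, 5.5, 0, 0, 4.6, 0, 0, 0, 5.5, 0, 0, 5, 0, 0, 0])

```text
t: 5.87
eef_pos: [462.8, 312.1, 92.9]
eef_rot: [-0.001, 0.138, 0.99, -0.0]
force: [-0.1, -0.7, -2.3]
gripper_width: 0.737
```

```bash
python3 -c "
from h import *
rel((463.5,312.4,80),dirs=[(0.275,0.962)])"
```

```text
t 5.87 tcp [462.8 312.1  92.9] F [-0.1 -0.7 -2.3] w 6.47 q [ 0.47  0.45  1.74  0.    0.95 -0.82]
axes x,y,z: [[-0.962, 0.274, 0.001], [0.274, 0.962, -0.001], [-0.001, -0.0, -1.0]]
(463.5, 312.4, 80) -> shift cm [-0.06  0.05  1.29]
turn [-0.001 -0.001  0.001]
turn [ 2.00e-03 -1.00e-03 -3.14e+00]
```

Request:
drive_tool(steps=[5.5, -0.05, 0, 0.4, 0, 0, 0, 5.5, -0.05, 0, 0.7, 0, 0, 0, 5.5, -0.05, 0, 0.9, 0, 0, 0, 5.5, -0.05, 0, 1.1, 0, 0, 0, 5.5, -0.05, 0, 1.25, 0, 0, 0])

```text
t: 6.28
eef_pos: [463.6, 312.1, 80.5]
eef_rot: [-0.0, 0.138, 0.99, 0.0]
force: [-0.7, 0.1, -0.8]
gripper_width: 0.732
```

```bash
python3 -c "
from h import *
rel((463.5,312.4,79.5),dirs=[(0.275,0.962)])"
```

```text
t 6.28 tcp [463.6 312.1  80.5] F [-0.7  0.1 -0.8] w 6.43 q [ 0.47  0.47  1.75  0.    0.93 -0.83]
axes x,y,z: [[-0.962, 0.274, 0.001], [0.274, 0.962, 0.0], [-0.001, 0.0, -1.0]]
(463.5, 312.4, 79.5) -> shift cm [0.01 0.02 0.1 ]
turn [ 0.    -0.001  0.001]
turn [ 1.00e-03  0.00e+00 -3.14e+00]
```

Request:
drive_tool(steps=[5.5, 0, 0, 0.04, 0, 0, 0, 5.5, 0, 0, 0.08, 0, 0, 0, 5.5, 0, 0, 0.11, 0, 0, 0, 5.5, 0, 0, 0.13, 0, 0, 0, 5.5, 0, 0, 0.13, 0, 0, 0])

```text
t: 6.7
eef_pos: [464.0, 312.2, 79.8]
eef_rot: [0.0, 0.138, 0.99, 0.0]
force: [0.5, -0.8, 4.0]
gripper_width: 0.729
```

Request:
drive_tool(steps=[7, 0, 0, 0, 0, 0, 0, 8.7, 0, 0, 0, 0, 0, 0, 8.7, 0, 0, 0, 0, 0, 0, 8.7, 0, 0, 0, 0, 0, 0, 8.7, 0, 0, 0, 0, 0, 0])

```text
t: 7.12
eef_pos: [463.9, 312.2, 79.7]
eef_rot: [-0.0, 0.138, 0.99, 0.0]
force: [0.4, -0.5, 0.5]
gripper_width: 0.988
```

Request:
drive_tool(steps=[8.7, 0, 0, -0.5, 0, 0, 0, 8.7, 0, 0, -2, 0, 0, 0, 8.7, 0, 0, -5, 0, 0, 0, 8.7, 0, 0, -9, 0, 0, 0, 8.7, 0, 0, -13, 0, 0, 0])

```text
t: 7.53
eef_pos: [462.9, 311.7, 210.6]
eef_rot: [-0.001, 0.138, 0.99, -0.001]
force: [0.7, 0.3, -0.6]
gripper_width: 0.99
```

```bash
python3 - <<'E'
from h import *
from station import manip
m=np.array([.982,-.19]);m/=np.hypot(*m)
rel((464,312,330),(532,26.7,330),dirs=[m])
p=np.array([464,312.3,0])
d=manip.snapshot("side");F=cloud(d).reshape(-1,3)
hsv=cv2.cvtColor(d["color"],cv2.COLOR_RGB2HSV).reshape(-1,3)
k=(np.hypot(*(F[:,:2]-p[:2]).T)<48)&(hsv[:,1]<60)&(hsv[:,2]>80)&(F[:,2]>20)&(F[:,2]<115);G=F[k]
print(np.percentile(G[:,2],[50,95,99]).round(1))
for nm,a,b in(("cup",82,98),("stack",57,73)): print(nm,circ(G[(G[:,2]>a)&(G[:,2]<b)],32.5))
cv2.imwrite('pics/side4.png',cv2.resize(d['color'][100:280,160:420,::-1],None,fx=3,fy=3))
E
```

```text
t 7.53 tcp [462.9 311.7 210.6] F [ 0.7  0.3 -0.6] w 8.69 q [ 0.47  0.31  1.62  0.    1.22 -0.83]
axes x,y,z: [[-0.962, 0.274, 0.002], [0.274, 0.962, -0.001], [-0.002, -0.001, -1.0]]
(464, 312, 330) -> shift cm [ -0.07   0.05 -11.94]
(532, 26.7, 330) -> shift cm [-14.42 -25.53 -11.93]
turn [-3.000e-03 -1.000e-03  1.485e+00]
turn [ 1.000e-03 -3.000e-03 -1.657e+00]
[ 78.8 101.4 103.2]
cup (array([465.9, 310.6]), 205, np.float64(2.1))
stack (array([466.4, 310.8]), 145, np.float64(4.04))
```

View pics/side4.png

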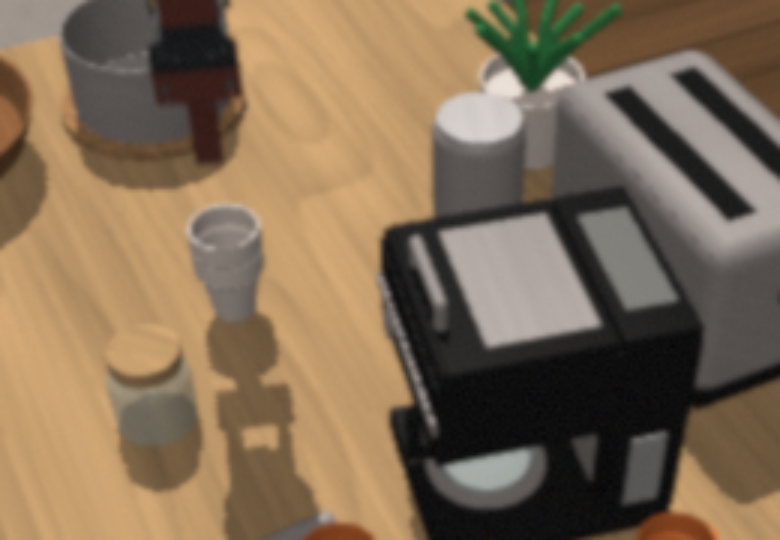

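The crop shows the two cups nested at (228,260), with a double collar, and the lid clear with its handle at (430,285). Next is the lid.

Request:
drive_tool(steps=[8.7, 0, 0, -4, 0, 0, 0.12, 8.7, 0, 0, -8, 0, 0, 0.24, 8.7, -0.7, -1.2, -11, 0, 0, 0.36, 8.7, -2, -3.6, -12, 0, 0, 0.48, 8.7, -3.7, -6.6, -12, 0, 0, 0.6, 0])

```text
invalid input
```

Request:
drive_tool(steps=[8.7, 0, 0, -4, 0, 0, 0.12, 8.7, 0, 0, -8, 0, 0, 0.24, 8.7, -0.7, -1.2, -11, 0, 0, 0.36, 8.7, -2, -3.6, -12, 0, 0, 0.48, 8.7, -3.7, -6.6, -12, 0, 0, 0.6])

```text
t: 8.0
eef_pos: [485.7, 241.3, 343.9]
eef_rot: [0.006, 0.426, 0.905, 0.008]
force: [1.1, -0.5, 0.5]
gripper_width: 0.99
```

```bash
python3 - <<'E'
from h import *
from station import manip
a=np.radians(-11)
rel((532,26.7,330),dirs=[(np.cos(a),np.sin(a))])
for n in("side","top"):
    d=manip.snapshot(n);P=cloud(d)
    Q=sel(P,np.array([532,26.7]),50,238,258)
    if len(Q)>9: print(n,Q.mean(0).round(1),len(Q),cv2.minAreaRect(Q[:,:2].astype(np.float32)))
E
```

```text
t 8.0 tcp [485.7 241.3 343.9] F [ 1.1 -0.5  0.5] w 8.69 q [ 0.33  0.17  1.47  0.    1.48 -0.36]
axes x,y,z: [[-0.637, 0.771, -0.004], [0.771, 0.637, 0.02], [0.018, 0.009, -1.0]]
(532, 26.7, 330) -> shift cm [-19.48 -10.13   1.27]
turn [ 0.02  -0.005  0.883]
turn [ 0.006  0.025 -2.259]
side [531.3  19.5 248.2] 132 ((532.462890625, 23.610504150390625), (79.25450134277344, 10.209847450256348), 79.16165161132812)
top [531.   25.9 248.2] 144 ((531.5902099609375, 26.3165340423584), (76.24267578125, 10.24361515045166), 78.8560791015625)
```

Request:
drive_tool(steps=[8.7, -3, -1.6, 0, 0, 0, 0.12, 8.7, -6, -3.2, 0, 0, 0, 0.24, 8.7, -9, -4.7, 0, 0, 0, 0.36, 8.7, -12, -6.2, 0.5, 0, 0, 0.48, 8.7, -15, -7.8, 1, 0, 0, 0.6])

```text
t: 8.52
eef_pos: [520.2, 70.4, 330.1]
eef_rot: [0.003, 0.677, 0.736, 0.006]
force: [0.7, -0.0, 0.6]
gripper_width: 0.988
```

```bash
python3 - <<'E'
from h import *
a=np.radians(-11)
rel((532,25.5,320),dirs=[(np.cos(a),np.sin(a))])
E
```

```text
t 8.52 tcp [520.2  70.4 330.1] F [ 0.7 -0.   0.6] w 8.68 q [-0.    0.16  1.52  0.    1.45 -0.08]
axes x,y,z: [[-0.083, 0.997, 0.004], [0.996, 0.083, 0.014], [0.013, 0.005, -1.0]]
(532, 25.5, 320) -> shift cm [-4.58  0.79  1.01]
turn [ 0.013 -0.006  0.275]
turn [ 0.008  0.019 -2.866]
```

Request:
drive_tool(steps=[5, -2, 0.4, 0.5, 0, 0, 0.12, 5, -4, 0.7, 1, 0.006, -0.003, 0.24, 5, -4.6, 0.8, 1, 0.013, -0.006, 0.275, 5, -4.6, 0.8, 1, 0.013, -0.006, 0.275, 5, -4.6, 0.8, 1, 0.013, -0.006, 0.275])

```text
t: 8.93
eef_pos: [532.0, 25.7, 319.7]
eef_rot: [-0.0, 0.771, 0.637, -0.0]
force: [-1.1, 0.1, 0.5]
gripper_width: 0.648
```

```bash
python3 - <<'E'
from h import *
a=np.radians(-11)
rel((532,25.5,236),dirs=[(np.cos(a),np.sin(a))])
E
```

```text
t 8.93 tcp [532.   25.7 319.7] F [-1.1  0.1  0.5] w 5.69 q [-0.08  0.19  1.51  0.    1.44  0.11]
axes x,y,z: [[0.189, 0.982, 0.0], [0.982, -0.189, -0.001], [-0.001, 0.0, -1.0]]
(532, 25.5, 236) -> shift cm [-0.03  0.01  8.37]
turn [-0.001 -0.     0.002]
turn [ 0.000e+00 -1.000e-03 -3.139e+00]
```

Request:
drive_tool(steps=[5, 0, 0, 2.5, 0, 0, 0, 5, 0, 0, 5, 0, 0, 0, 5, 0, 0, 7, 0, 0, 0, 5, 0, 0, 8, 0, 0, 0, 5, 0, 0, 8.3, 0, 0, 0])

```text
t: 9.35
eef_pos: [530.5, 26.9, 235.0]
eef_rot: [-0.002, 0.77, 0.638, -0.001]
force: [0.7, -0.4, -0.2]
gripper_width: 0.567
```

Request:
drive_tool(steps=[3, 0, 0, 0, 0, 0, 0, 0.5, 0, 0, 0, 0, 0, 0, 0.5, 0, 0, 0, 0, 0, 0, 0.5, 0, 0, 0, 0, 0, 0, 0.5, 0, 0, 0, 0, 0, 0])

```text
t: 9.77
eef_pos: [531.1, 26.8, 235.9]
eef_rot: [-0.001, 0.77, 0.638, -0.001]
force: [-0.8, -0.4, 0.2]
gripper_width: 0.23
```

Request:
drive_tool(steps=[0.5, 0, 0, 0, 0, 0, 0, 0.5, 0, 0, 0, 0, 0, 0, 0.5, 0, 0, 0, 0, 0, 0, 0.5, 0, 0, 0, 0, 0, 0, 0.5, 0, 0, 0, 0, 0, 0])

```text
t: 10.18
eef_pos: [533.3, 26.4, 236.7]
eef_rot: [0.001, 0.77, 0.638, 0.001]
force: [5.3, -1.0, -1.8]
gripper_width: 0.105
```

The opening of 9 mm matches the 10 mm bar. I'll raise the lid along its arc, tilting the tool halfway with it.

Request:
drive_tool(steps=[0.5, 0, 0.11, -0.72, 0.03, 0, 0, 0.5, 0, 0.27, -1.42, 0.06, 0, 0, 0.5, 0, 0.47, -2.12, 0.09, 0, 0, 0.5, 0, 0.71, -2.8, 0.12, 0, 0, 0.5, 0, 0.99, -3.47, 0.15, 0, 0])

```text
t: 10.6
eef_pos: [542.9, 24.5, 271.3]
eef_rot: [-0.058, 0.768, 0.636, -0.047]
force: [4.0, -0.9, -6.4]
gripper_width: 0.101
```

```bash
cat > arc.py <<'E'
from h import *
import sys
# current bar from tcp: 9 mm behind tip; hinge known
a=np.radians(-11);mx=np.array([np.cos(a),np.sin(a),0])
def hinge(): return np.array([614.3,10.5,225])+37*mx
def bar(th): return hinge()+mx*(-120*np.cos(th)+20*np.sin(th))+np.array([0,0,120*np.sin(th)+20*np.cos(th)])
s,R=pose();z=R.as_matrix()[:,2]
b=s["eef_pos"]-9*z;r=b-hinge();th=np.arctan2(r[2],-r@mx)-np.arctan2(20,120)
print("theta est",th.round(3),"radius",np.hypot(r[2],r@mx).round(1),"tilt",np.arctan2(-z@mx,-z[2]).round(3))
rel()
E
python3 arc.py
```

```text
theta est 0.305 radius 121.6 tilt 0.15
t 10.6 tcp [542.9  24.5 271.3] F [ 4.  -0.9 -6.4] w 0.88 q [-0.09  0.32  1.45  0.01  1.52  0.09]
axes x,y,z: [[0.187, 0.982, 0.001], [0.971, -0.184, -0.149], [-0.146, 0.028, -0.989]]
```

```bash
cat >> arc.py <<'E'
off=b-bar(th)
for t in np.fromstring(sys.argv[1],sep=",") if len(sys.argv)>1 else []:
    dphi=t/2-np.arctan2(-z@mx,-z[2])
    Rn=R*Ro.from_rotvec([dphi,0,0]);tcp=bar(t)+off+9*Rn.as_matrix()[:,2]
    print(t,(R.inv().apply(tcp-s["eef_pos"])/10).round(2),dphi.round(3))
E
python3 arc.py 0.37,0.44,0.51,0.58,0.65
```

```text
theta est 0.305 radius 121.6 tilt 0.15
t 10.6 tcp [542.9  24.5 271.3] F [ 4.  -0.9 -6.4] w 0.88 q [-0.09  0.32  1.45  0.01  1.52  0.09]
axes x,y,z: [[0.187, 0.982, 0.001], [0.971, -0.184, -0.149], [-0.146, 0.028, -0.989]]
0.37 [-0.    0.24 -0.74] 0.035
0.44 [-0.    0.56 -1.52] 0.07
0.51 [-0.    0.93 -2.27] 0.105
0.58 [-0.01  1.35 -2.99] 0.14
0.65 [-0.01  1.82 -3.69] 0.175
```

Request:
drive_tool(steps=[0.5, 0, 0.24, -0.74, 0.035, 0, 0, 0.5, 0, 0.56, -1.52, 0.07, 0, 0, 0.5, 0, 0.93, -2.27, 0.105, 0, 0, 0.5, 0, 1.35, -3, 0.14, 0, 0, 0.5, 0, 1.82, -3.7, 0.175, 0, 0])

```text
t: 11.02
eef_pos: [565.1, 20.1, 304.8]
eef_rot: [-0.126, 0.76, 0.629, -0.104]
force: [-0.5, -0.4, -4.3]
gripper_width: 0.101
```

```bash
python3 arc.py 0.72,0.79,0.86,0.93,1.0
```

```text
theta est 0.644 radius 122.1 tilt 0.33
t 11.02 tcp [565.1  20.1 304.8] F [-0.5 -0.4 -4.3] w 0.89 q [-0.1   0.44  1.22  0.03  1.8   0.08]
axes x,y,z: [[0.187, 0.982, 0.0], [0.93, -0.176, -0.324], [-0.318, 0.061, -0.946]]
0.72 [-0.    0.43 -0.81] 0.03
0.79 [-0.01  0.87 -1.52] 0.065
0.86 [-0.01  1.37 -2.19] 0.1
0.93 [-0.01  1.9  -2.83] 0.135
1.0 [-0.01  2.48 -3.43] 0.17
```

Request:
drive_tool(steps=[0.5, 0, 0.43, -0.81, 0.03, 0, 0, 0.5, 0, 0.87, -1.52, 0.065, 0, 0, 0.5, 0, 1.37, -2.19, 0.1, 0, 0, 0.5, 0, 1.9, -2.83, 0.135, 0, 0, 0.5, 0, 2.48, -3.43, 0.17, 0, 0])

```text
t: 11.43
eef_pos: [597.6, 13.8, 329.5]
eef_rot: [-0.193, 0.746, 0.617, -0.16]
force: [-3.1, 0.6, 0.2]
gripper_width: 0.106
```

```bash
python3 - <<'E'
from station import manip
import cv2
d=manip.snapshot("side");cv2.imwrite('pics/side5.png',cv2.resize(d['color'][60:260,230:450,::-1],None,fx=3,fy=3))
E
python3 arc.py 1.07,1.14,1.21,1.28,1.35
```

```text
theta est 0.993 radius 122.7 tilt 0.51
t 11.48 tcp [598.   13.7 329.6] F [-5.5  1.3  6.9] w 0.92 q [-0.12  0.6   0.97  0.04  2.09  0.08]
axes x,y,z: [[0.187, 0.982, 0.001], [0.857, -0.163, -0.489], [-0.48, 0.092, -0.873]]
1.07 [-0.    0.57 -0.73] 0.025
1.14 [-0.01  1.13 -1.35] 0.06
1.21 [-0.01  1.72 -1.92] 0.095
1.28 [-0.01  2.36 -2.46] 0.13
1.35 [-0.02  3.03 -2.94] 0.165
```

View pics/side5.png

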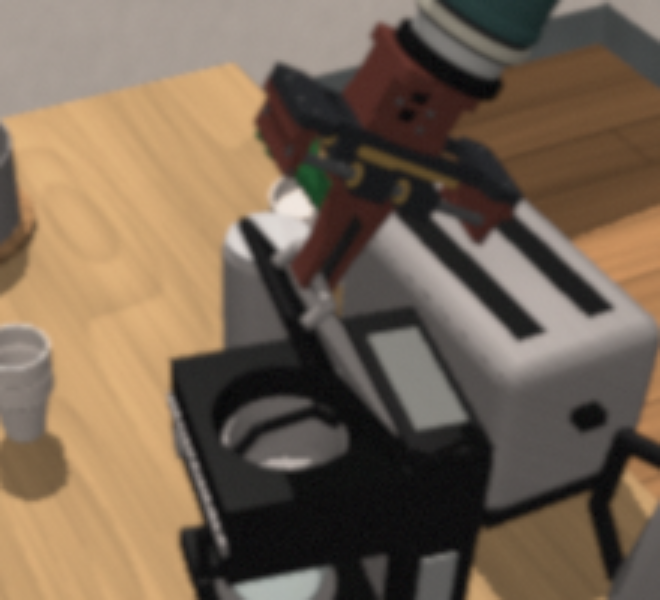

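The crop shows the lid at about 60° with the fingers on its bar near (315,290). The basket in the well has its dark handle running from (245,455) to (330,410). I'll release here before the gripper gets to the toaster, and push the lid the rest of the way from the front.

Request:
drive_tool(steps=[2.2, 0, 0, 0, 0, 0, 0, 2.2, 0, 0, 0, 0, 0, 0, 2.2, 0, 0, 0, 0, 0, 0, 2.2, 0, 0, -0.5, 0, 0, 0, 2.2, 0, 0, -1.5, 0, 0, 0])

```text
t: 11.9
eef_pos: [604.4, 12.5, 342.5]
eef_rot: [-0.195, 0.745, 0.617, -0.161]
force: [-0.9, 0.2, -0.1]
gripper_width: 0.25
```

Request:
drive_tool(steps=[2.2, 0, 0, -1.5, 0, 0, 0, 2.2, 0, 0, -3.5, 0, 0, 0, 2.2, 0, 0, -6, 0, 0, 0, 2.2, 0, 0, -8, -0.1, 0, 0, 2.2, 0, 0, -9, -0.2, 0, 0])

```text
t: 12.32
eef_pos: [650.3, 3.5, 420.5]
eef_rot: [-0.118, 0.761, 0.63, -0.098]
force: [-0.5, -0.1, 0.6]
gripper_width: 0.252
```

```bash
python3 - <<'E'
from h import *
from station import manip
a=np.radians(-11);mx=np.array([np.cos(a),np.sin(a)])
rel((480,36,400),dirs=[mx])
hg=np.array([614.3,10.5])+37*mx; wc=np.array([614.3,10.5])-30*mx
for n in("side","top"):
    d=manip.snapshot(n);np.savez(n+"6.npz",**d);P=cloud(d)
    F=P.reshape(-1,3);xm=(F[:,:2]-hg)@mx;ym=(F[:,:2]-hg)@np.array([-mx[1],mx[0]])
    k=(abs(ym)<80)&(xm<20)&(xm>-130)&(F[:,2]>232)&(F[:,2]<350)&(np.arctan2(F[:,2]-225,-xm)<1.4)
    print(n,"lid ang med",np.median(np.arctan2(F[k,2]-225,-xm[k])).round(3),k.sum(),"top z",np.percentile(F[k,2],98))
    Q=sel(P,wc,50,200,216);print("handle pts",len(Q))
    if len(Q)>5: print(Q.mean(0).round(1),cv2.minAreaRect(Q[:,:2].astype(np.float32)), Q[:,2].std())
    Q=sel(P,wc,60,183,194);print("rim",circ(Q,46))
E
```

```text
t 12.32 tcp [650.3   3.5 420.5] F [-0.5 -0.1  0.6] w 2.21 q [-0.11  0.54  0.8   0.03  2.12  0.08]
axes x,y,z: [[0.187, 0.982, 0.0], [0.936, -0.178, -0.304], [-0.298, 0.057, -0.953]]
(480, 36, 400) -> shift cm [  0.   -15.9    7.21]
turn [-0.308  0.     0.004]
turn [-0.    -0.482 -3.101]
side lid ang med 0.991 1021 top z 341.07779096656844
handle pts 129
[581.9  14.1 207.9] ((583.2870483398438, 14.943513870239258), (11.960247993469238, 70.54944610595703), 86.62694549560547) 3.3793400473043538
rim (array([588.8,  25.1]), 281, np.float64(4.73))
top lid ang med 0.958 323 top z 335.8056898850493
handle pts 0h.py:10: RuntimeWarning: Mean of empty slice.
  f=least_squares(lambda p:np.hypot(Q[:,0]-p[0],Q[:,1]-p[1])-R,Q[:,:2].mean(0),loss="soft_l1",f_scale=1.5)
  ret = um.true_divide(
Traceback (most recent call last):
  File "h.py", line 10, in circ
    f=least_squares(lambda p:np.hypot(Q[:,0]-p[0],Q[:,1]-p[1])-R,Q[:,:2].mean(0),loss="soft_l1",f_scale=1.5)
ValueError: Initial guess is outside of provided bounds
```

Request:
drive_tool(steps=[2, 0, -3, 0.5, -0.1, 0, 0, 2, 0, -6, 1.5, -0.2, 0, 0, 1, 0, -9.5, 3, -0.308, 0, 0, 1, 0, -13, 5, -0.308, 0, 0, 1, 0, -15.9, 6.5, -0.308, 0, 0])

```text
t: 12.83
eef_pos: [474.3, 37.4, 410.6]
eef_rot: [0.001, 0.77, 0.638, 0.001]
force: [0.5, 0.9, 0.2]
gripper_width: 0.117
```

Request:
drive_tool(steps=[0.5, 0, 0, 0, 0, 0, 0.12, 0.2, 0, 0, 1, 0, 0, 0.24, 0.2, 0, 0, 2, 0, 0, 0.36, 0.2, 0, 0, 3, 0, 0, 0.48, 0.2, 0, 0, 4, 0, 0, 0.6])

```text
t: 13.25
eef_pos: [473.0, 37.6, 369.4]
eef_rot: [-0.001, 0.925, 0.379, -0.001]
force: [0.4, 0.4, -0.2]
gripper_width: 0.026
```

```bash
python3 - <<'E'
from h import *
a=np.radians(-3.4)
rel((535,25,315),(535,25,340),dirs=[(-np.sin(a),np.cos(a))])
E
```

```text
t 13.25 tcp [473.   37.6 369.4] F [ 0.4  0.4 -0.2] w 0.23 q [-0.07  0.07  1.54  0.    1.54  0.73]
axes x,y,z: [[0.712, 0.702, -0.0], [0.702, -0.712, -0.002], [-0.002, 0.001, -1.0]]
(535, 25, 315) -> shift cm [3.53 5.26 5.43]
(535, 25, 340) -> shift cm [3.53 5.26 2.93]
turn [-2.000e-03 -2.000e-03 -2.304e+00]
turn [-0.002  0.001  0.837]
```

Request:
drive_tool(steps=[0.2, 0, 0, 2, 0, 0, 0.12, 0.2, 0, 0, 4, 0, 0, 0.24, 0.2, 1, 1.5, 6, 0, 0, 0.36, 0.2, 2, 3, 6.4, 0, 0, 0.48, 0.2, 2.5, 3.8, 6.4, 0, 0, 0.6])

```text
t: 13.67
eef_pos: [516.4, 28.1, 302.4]
eef_rot: [-0.001, 0.996, 0.086, -0.004]
force: [0.5, -0.9, -0.1]
gripper_width: 0.021
```

```bash
python3 - <<'E'
from h import *
a=np.radians(-3.4)
rel((565,20,305),(632,7,305),dirs=[(-np.sin(a),np.cos(a))])
E
```

```text
t 13.67 tcp [516.4  28.1 302.4] F [ 0.5 -0.9 -0.1] w 0.19 q [-0.08  0.18  1.56  0.    1.41  1.32]
axes x,y,z: [[0.985, 0.171, -0.009], [0.171, -0.985, -0.003], [-0.009, 0.002, -1.0]]
(565, 20, 305) -> shift cm [ 4.64  1.63 -0.31]
(632, 7, 305) -> shift cm [11.02  4.06 -0.37]
turn [-0.013 -0.004 -2.91 ]
turn [-0.002  0.009  0.231]
```

Request:
drive_tool(steps=[0.2, 2.4, 0.8, -0.2, 0, 0.005, 0.1, 0.2, 4.2, 1.5, -0.3, 0, 0.009, 0.2, 0.2, 5.4, 1.95, -0.3, 0, 0.009, 0.231, 0.2, 6.5, 2.35, -0.3, 0, 0.009, 0.231, 0.2, 7.5, 2.7, -0.3, 0, 0.009, 0.231])

```text
t: 14.08
eef_pos: [594.6, 14.3, 303.7]
eef_rot: [-0.001, 1.0, -0.029, -0.002]
force: [-1.7, -0.5, 0.8]
gripper_width: 0.027
```

```bash
python3 - <<'E'
from h import *
rel((632,7,305))
E
```

```text
t 14.08 tcp [594.6  14.3 303.7] F [-1.7 -0.5  0.8] w 0.23 q [-0.09  0.29  1.41  0.    1.45  1.53]
axes x,y,z: [[0.998, -0.058, -0.004], [-0.058, -0.998, -0.003], [-0.004, 0.003, -1.0]]
(632, 7, 305) -> shift cm [ 3.77  0.51 -0.15]
```

Request:
drive_tool(steps=[0.2, 0.8, 0.1, -0.1, 0, 0, 0, 0.2, 1.6, 0.2, -0.1, 0, 0, 0, 0.2, 2.4, 0.3, -0.1, 0, 0, 0, 0.2, 3.2, 0.4, -0.1, 0, 0, 0, 0.2, 3.8, 0.5, -0.1, 0, 0, 0])

```text
t: 14.5
eef_pos: [632.9, 7.1, 304.6]
eef_rot: [-0.002, 1.0, -0.029, -0.002]
force: [-1.1, 0.8, 2.1]
gripper_width: 0.023
```

Request:
drive_tool(steps=[0.2, 0.2, 0, 0, 0, 0, 0, 0.2, -1, 0, 0, 0, 0, 0, 0.2, -2.5, 0, 0, 0, 0, 0, 0.2, -4.5, 0, 0, 0, 0, 0, 0.2, -7, 0, -2, 0, 0, 0])

```text
t: 14.92
eef_pos: [561.2, 11.2, 321.2]
eef_rot: [-0.002, 1.0, -0.029, -0.005]
force: [-0.4, 0.0, 0.3]
gripper_width: 0.023
```

Request:
drive_tool(steps=[3, -3, 0, -1, 0, 0, 0, 4, -6, 0, -1, 0, 0, 0, 4, -8, 0, -1, 0, 0, 0, 4, -9, 0, -1, 0, 0, 0, 4, -9, 0, -1, 0, 0, 0])

```text
t: 15.33
eef_pos: [469.9, 16.5, 332.6]
eef_rot: [-0.002, 1.0, -0.029, -0.005]
force: [-0.6, 0.4, -0.1]
gripper_width: 0.363
```

```bash
python3 - <<'E'
from h import *
from station import manip
a=np.radians(-11);mx=np.array([np.cos(a),np.sin(a)]);my=np.array([-mx[1],mx[0]])
rel()
hg=np.array([614.3,10.5])+37*mx; wc=np.array([614.3,10.5])-30*mx
for n in("side","top"):
    d=manip.snapshot(n);np.savez(n+"7.npz",**d);P=cloud(d)
    F=P.reshape(-1,3);xm=(F[:,:2]-hg)@mx;ym=(F[:,:2]-hg)@my
    k=(abs(ym)<84)&(xm<40)&(xm>-60)&(F[:,2]>250)&(F[:,2]<370)
    if k.sum()>9: print(n,"lid: n",k.sum(),"z98",np.percentile(F[k,2],98).round(),"fit slope x per z",np.polyfit(F[k,2]-225,xm[k],1).round(3))
    Q=sel(P,wc,50,199,216);print(n,"handle pts",len(Q))
    if len(Q)>20: print(Q.mean(0).round(1),cv2.minAreaRect(Q[:,:2].astype(np.float32)))
    p=np.array([584,15,200]);c=d["R"]@p+d["t"];u,v=(d["mtx"]@c)[:2]/c[2];u,v=int(u),int(v);print(u,v)
    cv2.imwrite(f'pics/{n}7.png',cv2.resize(d['color'][v-60:v+40,u-60:u+60,::-1],(400,333),interpolation=cv2.INTER_CUBIC))
cv2.imwrite('pics/both7.png',np.hstack([cv2.imread(f'pics/{n}7.png') for n in("side","top")]))
E
```

```text
t 15.33 tcp [469.9  16.5 332.6] F [-0.6  0.4 -0.1] w 3.19 q [-0.11  0.08  1.6   0.    1.46  1.51]
axes x,y,z: [[0.998, -0.057, -0.01], [-0.058, -0.998, -0.003], [-0.01, 0.004, -1.0]]
side lid: n 2006 z98 361.0 fit slope x per z [  0.188 -15.209]
side handle pts 133
[583.1  14.  207.7] ((584.8716430664062, 15.399017333984375), (11.495959281921387, 73.91531372070312), 89.25601196289062)
325 202
top lid: n 1848 z98 361.0 fit slope x per z [  0.21  -18.449]
top handle pts 0
295 210
```

View pics/both7.png

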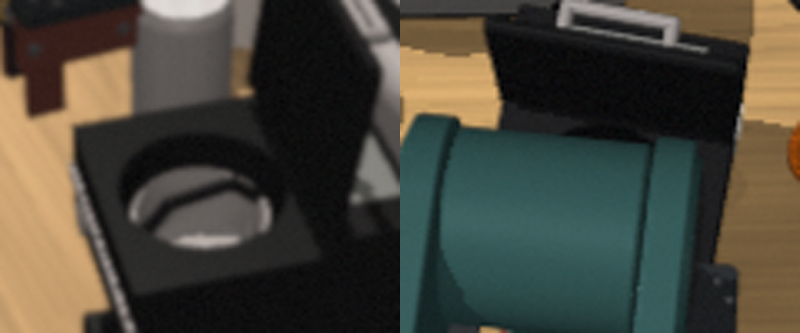

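The lid now stands past upright, leaning back slightly at about 1.76 rad, with nothing holding it. The left panel (side view) shows the basket seated in the well with its handle from (150,215) to (265,185). I'll refine the handle position and go above it.

```bash
python3 - <<'E'
from h import *
a=np.radians(-11);mx=np.array([np.cos(a),np.sin(a)]);wc=np.array([614.3,10.5])-30*mx
for f in("side6.npz","side7.npz"):
    P=cloud(dict(np.load(f)))
    for z0 in(199,206):
        Q=sel(P,wc,45,z0,215);e=cv2.fitLine(Q[:,:2].astype(np.float32),cv2.DIST_HUBER,0,.01,.01).ravel();print(f,z0,len(Q),Q.min(0).round(1),Q.max(0).round(1),e.round(3))
    Q=sel(P,wc,46,180,191);print(len(Q))
print("well",wc)
rel((584,15.5,300),(584,15.5,189))
E
```

```text
side6.npz 199 135 [546.6   8.7 199.2] [620.8  21.1 213.3] [ 1.00000e+00 -1.80000e-02  5.82389e+02  1.37620e+01]
side6.npz 206 92 [551.3   8.7 206.4] [615.3  21.1 213.3] [1.00000e+00 1.70000e-02 5.82149e+02 1.41330e+01]
139
side7.npz 199 133 [547.9   9.3 199.1] [621.8  20.9 214.3] [ 1.00000e+00 -7.00000e-03  5.82308e+02  1.37370e+01]
side7.npz 206 94 [554.5   9.8 206.1] [614.9  20.9 214.3] [ 1.00000e+00 -5.00000e-03  5.82681e+02  1.39320e+01]
139
well [584.8511845   16.22426986]
t 15.43 tcp [472.4  16.2 332.4] F [ 1.   0.3 -0.4] w 3.85 q [-0.11  0.09  1.6   0.    1.46  1.51]
axes x,y,z: [[0.998, -0.058, -0.009], [-0.058, -0.998, -0.003], [-0.008, 0.004, -1.0]]
(584, 15.5, 300) -> shift cm [11.17 -0.57  3.15]
(584, 15.5, 189) -> shift cm [11.27 -0.53 14.25]
```

Request:
drive_tool(steps=[4, 2.5, -0.1, 0.5, 0, 0, 0, 4, 5.5, -0.3, 1, 0, 0.004, -0.03, 4, 8.5, -0.4, 2, -0.004, 0.008, -0.055, 4, 10.5, -0.5, 3, -0.004, 0.008, -0.055, 4, 11.2, -0.5, 3.1, -0.004, 0.008, -0.055])

```text
t: 15.85
eef_pos: [587.7, 14.6, 297.6]
eef_rot: [0.0, 1.0, -0.001, -0.001]
force: [0.4, 0.4, -0.5]
gripper_width: 0.459
```

Request:
drive_tool(steps=[4, 0, 0, 1, 0, 0, 0, 4, 0, 0, 2.5, 0, 0, 0, 4, 0, 0, 4, 0, 0, 0, 4, 0, 0, 5, 0, 0, 0, 4, 0, 0, 5.2, 0, 0, 0])

```text
t: 16.27
eef_pos: [585.9, 14.7, 243.3]
eef_rot: [0.0, 1.0, -0.001, -0.003]
force: [-0.1, -0.2, -0.2]
gripper_width: 0.457
```

```bash
python3 - <<'E'
from h import *
rel((584,15,189),dirs=[(0,1)])
E
```

```text
t 16.27 tcp [585.9  14.7 243.3] F [-0.1 -0.2 -0.2] w 4.01 q [-0.09  0.32  1.51 -0.    1.31  1.48]
axes x,y,z: [[1.0, -0.003, -0.006], [-0.003, -1.0, 0.0], [-0.006, -0.0, -1.0]]
(584, 15, 189) -> shift cm [-0.16 -0.03  5.43]
turn [ 0.009 -0.     3.139]
turn [ 0.     0.006 -0.003]
```

Request:
drive_tool(steps=[4, -0.1, 0, 1.5, 0, 0.006, 0, 4, -0.15, 0, 3, 0, 0.006, 0, 4, -0.15, 0, 4.5, 0, 0.006, 0, 4, -0.15, 0, 5.3, 0, 0.006, 0, 4, -0.15, 0, 5.4, 0, 0.006, 0])

```text
t: 16.68
eef_pos: [583.0, 14.7, 188.2]
eef_rot: [-0.0, 1.0, -0.001, -0.001]
force: [-0.9, -0.1, 0.5]
gripper_width: 0.452
```

Request:
drive_tool(steps=[2, 0, 0, 0, 0, 0, 0, 0.4, 0, 0, 0, 0, 0, 0, 0.4, 0, 0, 0, 0, 0, 0, 0.4, 0, 0, 0, 0, 0, 0, 0.4, 0, 0, 0, 0, 0, 0])

```text
t: 17.1
eef_pos: [583.5, 14.9, 189.0]
eef_rot: [-0.0, 1.0, -0.002, -0.0]
force: [0.8, 1.5, 0.5]
gripper_width: 0.114
```

Request:
drive_tool(steps=[0.4, 0, 0, 0, 0, 0, 0, 0.4, 0, 0, 0, 0, 0, 0, 0.4, 0, 0, 0, 0, 0, 0, 0.4, 0, 0, 0, 0, 0, 0, 0.4, 0, 0, 0, 0, 0, 0])

```text
t: 17.52
eef_pos: [583.5, 14.9, 189.0]
eef_rot: [-0.0, 1.0, -0.002, -0.001]
force: [0.1, -0.3, -1.5]
gripper_width: 0.106
```

Gripped at 9.3 mm on the 10 mm bar. Drawing the basket straight up slowly.

Request:
drive_tool(steps=[0.4, 0, 0, -0.5, 0, 0, 0, 0.4, 0, 0, -1.2, 0, 0, 0, 0.4, 0, 0, -2.2, 0, 0, 0, 0.4, 0, 0, -3.2, 0, 0, 0, 0.4, 0, 0, -4.2, 0, 0, 0])

```text
t: 17.93
eef_pos: [583.8, 14.8, 232.5]
eef_rot: [-0.0, 1.0, -0.002, -0.0]
force: [-0.1, 0.2, -1.3]
gripper_width: 0.104
```

Request:
drive_tool(steps=[0.4, 0, 0, -1, 0, 0, 0, 0.4, 0, 0, -2.5, 0, 0, 0, 0.4, 0, 0, -4, 0, 0, 0, 0.4, 0, 0, -5.5, 0, 0, 0, 0.4, 0, 0, -7, 0, 0, 0])

```text
t: 18.35
eef_pos: [583.9, 14.8, 304.4]
eef_rot: [-0.0, 1.0, -0.002, 0.001]
force: [0.1, 0.3, -0.9]
gripper_width: 0.105
```

```bash
python3 - <<'E'
from h import *
from station import manip
rel((530,-60,330),(459.5,-363.5,330),dirs=[(0,1)])
d=manip.snapshot("side");cv2.imwrite('pics/side8.png',cv2.resize(d['color'][80:280,230:450,::-1],None,fx=2.5,fy=2.5))
E
```

```text
t 18.35 tcp [583.9  14.8 304.4] F [ 0.1  0.3 -0.9] w 0.92 q [-0.09  0.27  1.43  0.    1.44  1.48]
axes x,y,z: [[1.0, -0.003, 0.001], [-0.003, -1.0, -0.0], [0.001, 0.0, -1.0]]
(530, -60, 330) -> shift cm [-5.37  7.5  -2.57]
(459.5, -363.5, 330) -> shift cm [-12.33  37.87  -2.58]
turn [-2.000e-03  0.000e+00  3.139e+00]
turn [-0.    -0.001 -0.003]
```

View pics/side8.png

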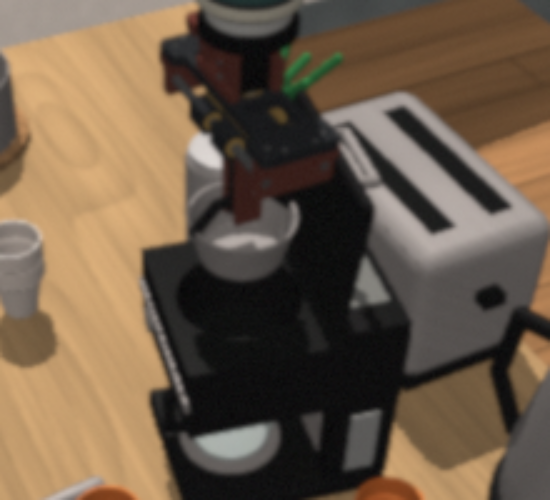

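The crop shows the basket level in the fingers at (245,230), above the empty well, with the lid standing open. On to the caddy.

Request:
drive_tool(steps=[0.4, -1.5, 0.5, -0.5, 0, 0, 0, 0.4, -3.2, 2, -1, 0, 0, 0, 0.4, -4.6, 4.5, -1, 0, 0, 0, 0.4, -5.7, 7.5, -1, 0, 0, 0, 0.4, -6.7, 10.5, -1, 0, 0, 0])

```text
t: 18.82
eef_pos: [517.4, -90.7, 318.0]
eef_rot: [0.0, 1.0, -0.001, 0.003]
force: [0.6, 0.8, -1.0]
gripper_width: 0.107
```

Request:
drive_tool(steps=[0.4, -0.6, 3, 0, 0, 0, 0, 0.4, -1.2, 6, 0, 0, 0, 0, 0.4, -1.8, 9, 0, 0, 0, 0, 0.4, -2.4, 12, 0, 0, 0, 0, 0.4, -3, 15, 0, 0, 0, 0])

```text
t: 19.23
eef_pos: [486.6, -242.0, 318.4]
eef_rot: [0.001, 1.0, -0.001, 0.004]
force: [0.8, -0.4, -1.5]
gripper_width: 0.101
```

```bash
python3 - <<'E'
from h import *
rel((459.5,-363.5,300),(459.5,-363.5,213),dirs=[(0,1)])
E
```

```text
t 19.23 tcp [ 486.6 -242.   318.4] F [ 0.8 -0.4 -1.5] w 0.89 q [-0.59  0.2   1.5   0.    1.44  0.98]
axes x,y,z: [[1.0, -0.002, 0.008], [-0.002, -1.0, 0.001], [0.008, -0.001, -1.0]]
(459.5, -363.5, 300) -> shift cm [-2.7  12.15  1.83]
(459.5, -363.5, 213) -> shift cm [-2.77 12.14 10.53]
turn [-1.20e-02 -2.00e-03  3.14e+00]
turn [ 0.001 -0.008 -0.002]
```

Request:
drive_tool(steps=[0.4, -0.7, 3, 0, 0, -0.004, 0, 0.4, -1.4, 6, 0, 0, -0.008, 0, 0.4, -2.1, 9, 0.5, 0, -0.008, 0, 0.4, -2.6, 11.4, 1.5, 0, -0.008, 0, 0.4, -2.75, 12.15, 3, 0, -0.008, 0])

```text
t: 19.65
eef_pos: [458.9, -368.1, 289.5]
eef_rot: [0.003, 1.0, -0.002, 0.001]
force: [0.0, 0.1, -1.9]
gripper_width: 0.102
```

Request:
drive_tool(steps=[0.4, 0, 0, 1.5, 0, 0, 0, 0.4, 0, 0, 3.5, 0, 0, 0, 0.4, 0, 0, 5.5, 0, 0, 0, 0.4, 0, 0, 7, 0, 0, 0, 0.4, 0, 0, 7.3, 0, 0, 0])

```text
t: 20.07
eef_pos: [457.6, -367.3, 213.9]
eef_rot: [0.001, 1.0, -0.002, -0.001]
force: [-0.6, 1.3, -1.9]
gripper_width: 0.108
```

```bash
python3 - <<'E'
from h import *
rel((459.5,-363.5,215),dirs=[(0,1)])
E
```

```text
t 20.07 tcp [ 457.6 -367.3  213.9] F [-0.6  1.3 -1.9] w 0.95 q [-0.79  0.35  1.55 -0.    1.24  0.78]
axes x,y,z: [[1.0, -0.004, -0.001], [-0.004, -1.0, 0.002], [-0.001, -0.002, -1.0]]
(459.5, -363.5, 215) -> shift cm [ 0.19 -0.38 -0.11]
turn [ 2.000e-03 -3.000e-03  3.137e+00]
turn [ 0.002  0.001 -0.004]
```

Correcting by a few mm, letting it settle, then a final check.

Request:
drive_tool(steps=[0.4, 0.1, -0.2, 0, 0, 0, 0, 0.4, 0.2, -0.4, 0, 0, 0, 0, 0.4, 0.2, -0.4, 0, 0, 0, 0, 0.4, 0.2, -0.4, 0, 0, 0, 0, 0.4, 0.2, -0.4, 0, 0, 0, 0])

```text
t: 20.48
eef_pos: [460.2, -363.7, 215.0]
eef_rot: [0.002, 1.0, -0.002, -0.0]
force: [0.2, -0.1, -1.4]
gripper_width: 0.103
```

Request:
drive_tool(steps=[0.4, 0, 0, 0, 0, 0, 0, 0.4, 0, 0, 0, 0, 0, 0, 0.4, 0, 0, 0, 0, 0, 0, 0.4, 0, 0, 0, 0, 0, 0, 0.4, 0, 0, 0, 0, 0, 0])

```text
t: 20.9
eef_pos: [460.2, -363.7, 215.0]
eef_rot: [0.002, 1.0, -0.002, -0.0]
force: [-0.3, -0.2, -1.5]
gripper_width: 0.103
```

```bash
python3 - <<'E'
from h import *
from station import manip
a=np.radians(-11);mx=np.array([np.cos(a),np.sin(a)]);my=np.array([-mx[1],mx[0]]);hg=np.array([614.3,10.5])+37*mx
rel();s,R=pose()
for n in("side","top"):
    d=manip.snapshot(n);P=cloud(d);F=P.reshape(-1,3)
    xm=(F[:,:2]-hg)@mx;ym=(F[:,:2]-hg)@my
    k=(abs(ym)<84)&(xm<40)&(xm>-60)&(F[:,2]>250)&(F[:,2]<370);print(n,"lid slope",np.polyfit(F[k,2]-225,xm[k],1).round(3))
    hsv=cv2.cvtColor(d["color"],cv2.COLOR_RGB2HSV).reshape(-1,3)
    G=F[(np.hypot(*(F[:,:2]-[464,312]).T)<48)&(hsv[:,1]<60)&(hsv[:,2]>80)]
    for nm,z0,z1 in(("cup rim",95,106),("cup",82,98),("stack",57,73)):
        C=G[(G[:,2]>z0)&(G[:,2]<z1)]
        if len(C)>8: print(nm,circ(C,32.5))
    print("caddy",circ(sel(P,np.array([459.5,-363.5]),110,112,126),79))
    print("basket rim",circ(sel(P,s["eef_pos"][:2],60,206,217),46))
    cv2.imwrite(f'pics/{n}9.png',d['color'][:,:,::-1])
E
```

```text
t 20.9 tcp [ 460.2 -363.7  215. ] F [-0.3 -0.2 -1.5] w 0.91 q [-0.78  0.35  1.55 -0.    1.24  0.79]
axes x,y,z: [[1.0, -0.004, -0.0], [-0.004, -1.0, 0.004], [-0.0, -0.004, -1.0]]Traceback (most recent call last):
  File "<stdin>", line 8, in <module>
    raise TypeError("expected non-empty vector for x")
TypeError: expected non-empty vector for x
```

```bash
python3 - <<'E'
from h import *
from station import manip
a=np.radians(-11);mx=np.array([np.cos(a),np.sin(a)]);my=np.array([-mx[1],mx[0]]);hg=np.array([614.3,10.5])+37*mx
rel();s,R=pose()
im=[]
for n in("side","top"):
    d=manip.snapshot(n);P=cloud(d);F=P.reshape(-1,3);im.append(cv2.resize(d['color'][:,:,::-1],(400,300),interpolation=cv2.INTER_AREA))
    xm=(F[:,:2]-hg)@mx;ym=(F[:,:2]-hg)@my
    k=(abs(ym)<84)&(xm<40)&(xm>-60)&(F[:,2]>250)&(F[:,2]<370)
    if k.sum()>9:print(n,"lid slope",np.polyfit(F[k,2]-225,xm[k],1).round(3))
    hsv=cv2.cvtColor(d["color"],cv2.COLOR_RGB2HSV).reshape(-1,3)
    G=F[(np.hypot(*(F[:,:2]-[464,312]).T)<48)&(hsv[:,1]<60)&(hsv[:,2]>80)]
    for nm,z0,z1,r in(("cup rim",97,106,31),("cup",82,98,32.5),("stack",57,73,32.5)):
        C=G[(G[:,2]>z0)&(G[:,2]<z1)]
        if len(C)>8: print(n,nm,circ(C,r))
    for nm,q,r,z0,z1,w in(("caddy",[459.5,-363.5],110,112,126,79),("basket rim",s["eef_pos"][:2],60,206,217,46)):
        C=sel(P,np.array(q),r,z0,z1)
        if len(C)>20: print(n,nm,circ(C,w))
cv2.imwrite('pics/both9.png',np.hstack(im))
E
```

```text
t 20.95 tcp [ 460.2 -363.6  215. ] F [ 0.4  0.4 -1.9] w 0.9 q [-0.78  0.35  1.55 -0.    1.24  0.79]
axes x,y,z: [[1.0, -0.004, -0.0], [-0.004, -1.0, 0.004], [-0.0, -0.004, -1.0]]
side cup rim (array([465.7, 311.1]), 57, np.float64(1.56))
side cup (array([467.2, 311.5]), 137, np.float64(1.64))
side stack (array([466.7, 311.2]), 138, np.float64(4.27))
side caddy (array([ 461.3, -363.6]), 498, np.float64(1.69))
side basket rim (array([ 462.7, -364. ]), 251, np.float64(1.5))
top lid slope [  0.212 -18.659]
top cup rim (array([463.3, 311.6]), 90, np.float64(0.9))
top cup (array([462.5, 310.9]), 94, np.float64(1.96))
top stack (array([462.2, 302.8]), 101, np.float64(5.91))
top caddy (array([ 459.4, -363.5]), 220, np.float64(1.97))
top basket rim (array([ 460.4, -359.9]), 50, np.float64(1.57))
```

View pics/both9.png

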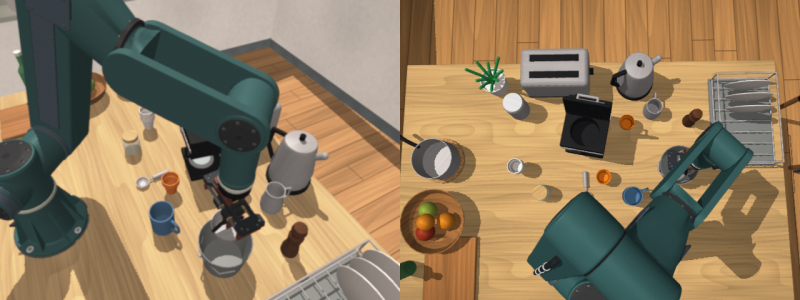

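The left panel (side view) shows the basket over the caddy mouth at (220,240); in this view the arm hides the lid. The right panel (top view) shows the lid open at (587,105), the cups nested at (515,166) and the bystanders in place. Handing in.

```bash
python3 -c "
from station import manip
print(manip.sign_off())"
```

```text
the job is handed in; nothing more can be done
None
```

The job is done and handed in at about 21 s of the 72 s allowed. I set the cup into its mate and let go of it. I then raised the lid by its handle to about 1 rad, let go, and pushed it past upright with closed fingers. Last I drew the basket out by its handle and held it over the caddy.

**Last checks before handing in:**
- **Basket:** the grip is about 9 mm on the 10 mm bar and the tool is level to 0.004 rad. The basket is about 2–4 mm off the caddy's middle, with its underside about 52 mm above the rim, calculated from the grip height.
- **Lid:** it stands alone at about 1.78 rad, seen from the top camera. The arm hid it from the side camera.
- **Cups:** they are nested, with the upper rim about 101 mm above the worktop. Side-view centres of the two cups agree within about 1 mm.
- **Bystanders:** by eye, none looked moved in the final pictures; I did not measure them.

**Disagreement:** the top-view fit of the lower cup was 8 mm off. That fit was poor (about 6 mm residual) because the upper cup hides most of it, so I relied on the side view.

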